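Line up the measuring cups at the tea bar

TASK

Set the bar up for service: take the four washed steel measuring cups off the green drying mat and stand them in order of size on the row of round black mats, one upright in the middle of each mat, the smallest nearest the white scale and the largest farthest from it. Do not knock any cup over, and leave the honey jar where it stands.

Things in the scene. Friction and masses are not known exactly. Their poses are not given: they have to be found in the camera images.
- cup_25: Smallest of four loose open-topped stainless steel measuring cups: a straight round cup of outer diameter 34 mm and height 42 mm, wall 3 mm. It stands upright, mouth up, on the green drying mat (3 mm thick). Origin: centre of its underside; z up along its axis. Grasp it across the outside from above.
- cup_60: Second smallest of four loose open-topped stainless steel measuring cups: a straight round cup of outer diameter 44 mm and height 58 mm, wall 3 mm. It stands upright, mouth up, on the green drying mat (3 mm thick). Origin: centre of its underside; z up along its axis. Grasp it across the outside from above.
- cup_120: Second largest of four loose open-topped stainless steel measuring cups: a straight round cup of outer diameter 54 mm and height 76 mm, wall 3 mm. It stands upright, mouth up, on the green drying mat (3 mm thick). Origin: centre of its underside; z up along its axis. Grasp it across the outside from above.
- cup_220: Largest of four loose open-topped stainless steel measuring cups: a straight round cup of outer diameter 64 mm and height 96 mm, wall 3 mm. It stands upright, mouth up, on the green drying mat (3 mm thick). Origin: centre of its underside; z up along its axis. Grasp it across the outside from above.
- mat_a: One of four like fixed round black rubber mats, 86 mm across, 5 mm thick, in a straight row (about 105 mm apart) on a white strip beyond the cups; number 1 of 4 counted from the robot's right (-y) to its left. Origin: centre of its underside, 4 mm above the counter; its top is 9 mm above the counter. x axis across the row (away from the robot), y along it.
- mat_b: One of four like fixed round black rubber mats, 86 mm across, 5 mm thick, in a straight row (about 105 mm apart) on a white strip beyond the cups; number 2 of 4 counted from the robot's right (-y) to its left. Origin: centre of its underside, 4 mm above the counter; its top is 9 mm above the counter. x axis across the row (away from the robot), y along it.
- mat_c: One of four like fixed round black rubber mats, 86 mm across, 5 mm thick, in a straight row (about 105 mm apart) on a white strip beyond the cups; number 3 of 4 counted from the robot's right (-y) to its left. Origin: centre of its underside, 4 mm above the counter; its top is 9 mm above the counter. x axis across the row (away from the robot), y along it.
- mat_d: One of four like fixed round black rubber mats, 86 mm across, 5 mm thick, in a straight row (about 105 mm apart) on a white strip beyond the cups; number 4 of 4 counted from the robot's right (-y) to its left. Origin: centre of its underside, 4 mm above the counter; its top is 9 mm above the counter. x axis across the row (away from the robot), y along it.
- scale: Flat white digital scale, 150 x 130 mm, 31 mm high, small black display on the robot's side; fixed just past one end of the row of mats, either end (a black box of white napkins, 120 x 120 mm, 60 mm high, stands at the other). Its edge is about 67 mm from the centre of the end mat. Origin: centre of its underside.
- honey_jar: Small loose closed amber glass honey jar with a yellow lid, 42 mm across and 70 mm high, standing on the drying mat among the cups. Not to be disturbed. Origin: centre of its underside.
There are look-alikes about, which are no part of the job. What is shaped like the cup_220 but purple is not meant.

How it is judged:
At the end, for the whole second after the job is handed in: Counting the mats from the scale's end of the row, the cups stand smallest, second smallest, second largest, largest, each resting on its mat with its centre within 15 mm of the mat's centre, upright within 0.1 rad, released and at rest (((y of scale in the frame of mat_b above 0 m and horizontal distance between cup_25 and mat_d below 0.015 m and z of cup_25 in the frame of mat_d between 0.002 and 0.01 m and horizontal distance between cup_60 and mat_c below 0.015 m and z of cup_60 in the frame of mat_c between 0.002 and 0.01 m and horizontal distance between cup_120 and mat_b below 0.015 m and z of cup_120 in the frame of mat_b between 0.002 and 0.01 m and horizontal distance between cup_220 and mat_a below 0.015 m and z of cup_220 in the frame of mat_a between 0.002 and 0.01 m) or (y of scale in the frame of mat_b below 0 m and horizontal distance between cup_25 and mat_a below 0.015 m and z of cup_25 in the frame of mat_a between 0.002 and 0.01 m and horizontal distance between cup_60 and mat_b below 0.015 m and z of cup_60 in the frame of mat_b between 0.002 and 0.01 m and horizontal distance between cup_120 and mat_c below 0.015 m and z of cup_120 in the frame of mat_c between 0.002 and 0.01 m and horizontal distance between cup_220 and mat_d below 0.015 m and z of cup_220 in the frame of mat_d between 0.002 and 0.01 m)) and angle between each of cup_25, cup_60, cup_120, cup_220's own z axis and vertical below 0.1 rad and linear speed of each of cup_25, cup_60, cup_120, cup_220 below 0.02 m/s and angular speed of each of cup_25, cup_60, cup_120, cup_220 below 0.2 rad/s and contact force between each of cup_25, cup_60, cup_120, cup_220 and the fingers below 0.1 N); the robot touches nothing.
It fails at once if a cup is tipped over (leaning more than 0.7 rad) (angle between any of cup_25, cup_60, cup_120, cup_220's own z axis and vertical above 0.7 rad).
It fails at once if the honey jar is moved by more than 20 mm or tipped (distance of honey_jar from where it was at the start of the episode above 0.02 m or angle between honey_jar's own z axis and vertical above 0.5 rad).
It also fails if it takes over 109 s, if anything falls off the work surface, if the arm or the gripper's body presses on something with over 40 N, if the wrist force passes 120 N, or if a joint passes its speed limit or range.

ROBOT

A 6-joint arm with a two-finger parallel gripper is mounted at the origin on the work surface. World frame = base frame: x ahead of the robot, y to its left, z up, the work surface at z = 0. Lengths are in m, angles in rad, forces in N, time in s.
With the tool pointing down it reaches from about 0.325 to 1 m from the base axis. Payload 5.1 kg.
Tool frame: the origin (TCP) lies at the very end of the fingers, on their centre line; the grasp point (between the pads) lies 19 mm behind it; z points along the fingers, y is the line along which they close (so a half turn about z gives the same grasp; the last joint's range is limited). The gripper opens to 85 mm and grips with 20 to 120 N. Pads are 22 mm wide; open, the fingers measure 114 mm over their backs; the gripper's body (76 mm by 85 mm) begins 54 mm behind the grasp point. The pads swing forward as they close: fully open they stand 13 mm farther back than shut.
Start: joints at [1.183, 0.124, 1.65, -0, 1.367, -0.083], TCP at [0.195, 0.62, 0.231] pointing down, gripper open.
Joint ranges: [-2.61, 2.61], [-1.02, 2.33], [0.03, 2.71], [-1.35, 4.49], [0.32, 2.68], [-2.91, 2.91]. Speed limits (rad/s): [2.57, 2.57, 3.14, 3.14, 3.14, 3.14].

INTERFACE

Orientations are given as a unit quaternion [x, y, z, w].
In Python, from bench import r, snapshot, camera_params, nets gives the robot as it stands.
- The arm moves only by the tool step_arm, never from a script. Its argument "plan" is a list of rows, each an object with "linear": the shift along the tool's x, y, z in units of 0.25 m (1.0 is 0.25 m), a list of three; "delta_rot": the turn, a rotation vector about the tool's x, y, z in units of 0.5 rad (1.0 is 0.5 rad), a list of three; "claw": the opening, from 0 (shut) to 1 (fully open). In form: [{"linear": [x, y, z], "delta_rot": [ax, ay, az], "claw": claw}, ...]. A call has 1 to 8 rows; each row is the pose to reach, as a shift and turn from the pose commanded when the call began, along the tool's axes at that moment; what a row does not reach only later rows make up. A row lasts 1/12 s, in which the tool goes at most 41.7 mm and 7.16 degrees, less where a joint would pass 70% of its speed; a pose out of reach is approached as far as the arm can. A call with a number of a shift or a turn outside -1 to 1 is refused whole. A call with a gripper value outside its range is refused whole. The fingers move at their own pace and stop on an object; "force" is the grip in N (left out, the last holds). Time passes only in rows, so rows that repeat a pose let the fingers close. It gives the time, the measured TCP pose, the force, the opening and the grip force at its end, in the units of the state.
- r.get_state(): the state, without advancing time (a new reading comes with each control period).
- snapshot(name): name is "scene" or "side" or "wrist"; returns the picture (480x640x3 uint8, blue, green, red); there is no depth.
- camera_params(name): a dict with "intrinsics" (3x3 intrinsics, pixels), "rvec" (rotation vector, rad) and "tvec" (3), from world to camera coordinates, as OpenCV has them. Camera axes: x right, y down, z forward; pixel columns grow to the right and rows downward; lengths in m; the calibration is good to about 2 mm. A picture is of the moment at which its call begins: read the wrist's pose just before it. camera_params takes no time and is no camera call; for the wrist camera it gives the pose at the moment of the call.
- r.finish_job(): hands the job in; it is judged then, once.
Trained networks look in the newest picture that a camera, given by its name, has taken for a name from the list of things; names that differ only in an ending like _2 or _b are one class to them, and where a whole thing is asked for, a point or a joint stands for the part that bears it (a point fixed in the world has none). Each returns a list of dicts, best first, with "score" (0 to 1); they miss things now and then, are a little off and sometimes report something else, mostly with a low value. They report only what shows in the picture. A call takes as long as a camera call. They do not tell look-alikes from the thing itself.
- nets.cut_out(query, camera): "mask" (480x640 bool, what is visible of it) and "bbox" ([left, top, right, bottom] in pixels, round what is visible of it).
The state is a dict: "time_s": time; "joint_pos": joint angles; "joint_vel": joint speeds; "joint_efforts": joint torques, N m; "tcp_pos": TCP position; "tcp_rot": TCP orientation; "ft_force": force on the tool from outside, world axes, zero at the start; "moment": the same for the moment, N m; "gripper_width": opening from 0.0 (shut) to 1.0 (fully open); "finger_force": force on a finger pad.
Only numpy, scipy, OpenCV 4.12 (cv2) and the standard library are available. Lean on these libraries where they do the work, as an engineer would, in place of code of your own. Each camera call takes 0.05 s, during which the arm holds its last target. There are 200 camera calls.

## Working session

There is one attempt and no reset: what is moved stays moved. The work goes in short steps, Python scripts to look and compute and a tool call to move; the robot and the scene stay as the last step left them, time stands still between calls to the robot, and variables do not carry over. Pictures are saved under pics/ and viewed, at most 14 in all, crops included, and the job is handed in when it is done.

Besides the shell and the picture viewer there is one more tool, called in YAML: its name, and indented under it one key for each argument. step_arm: Moves the arm, as the interface text tells. Its arguments: {"type":"object","properties":{"plan":{"type":"array"},"force":{"type":"number"}},"required":["plan"]}

```bash
mkdir -p pics; ls; cat > h.py <<'E'
import numpy as np, cv2
from bench import r, snapshot, camera_params, nets
def ray(cam,uv,z,P=None):
    p=P or camera_params(cam); K=np.array(p["intrinsics"],float); R=cv2.Rodrigues(np.array(p["rvec"],float))[0]; t=np.array(p["tvec"],float).ravel()
    c=-R.T@t; d=R.T@np.linalg.solve(K,[uv[0],uv[1],1.]); return c+d*(z-c[2])/d[2]
def proj(cam,X,P=None):
    p=P or camera_params(cam)
    return cv2.projectPoints(np.array(X,float).reshape(-1,3),np.array(p["rvec"],float),np.array(p["tvec"],float),np.array(p["intrinsics"],float),None)[0].reshape(-1,2)
E
python3 - <<'E'
from h import *
s=r.get_state(); print({k:np.round(v,3).tolist() for k,v in s.items()})
for c in("scene","side"):
    im=snapshot(c); cv2.imwrite(f"pics/{c}0.png",im)
    p=camera_params(c); print(c,(-cv2.Rodrigues(np.array(p["rvec"]))[0].T@np.array(p["tvec"]).ravel()).round(3))
    for q in("cup_25","cup_60","cup_120","cup_220","mat_a","scale","honey_jar"):
        for d in nets.cut_out(q,c): print(c,q,round(d["score"],2),np.round(d["bbox"]).tolist())
E
```

```text
pics
{'time_s': 0.0, 'joint_pos': [1.183, 0.125, 1.652, -0.0, 1.368, -0.083], 'joint_vel': [-0.0, 0.002, -0.001, 0.002, 0.001, -0.002], 'joint_efforts': [0.003, -42.358, -36.546, 0.0, 0.007, 0.0], 'tcp_pos': [0.195, 0.619, 0.23], 'tcp_rot': [0.152, 0.988, -0.001, -0.0], 'ft_force': [0.775, -0.408, -0.294], 'moment': [-0.003, 0.0, -0.037], 'finger_force': 0.0, 'gripper_width': 0.998}
scene [1.181 0.197 1.17 ]
scene cup_25 0.83 [236.0, 132.0, 263.0, 179.0]
scene cup_25 0.78 [306.0, 160.0, 329.0, 198.0]
scene cup_25 0.75 [186.0, 100.0, 220.0, 146.0]
scene cup_25 0.61 [483.0, 220.0, 509.0, 250.0]
scene cup_25 0.58 [411.0, 206.0, 430.0, 227.0]
scene cup_60 0.83 [236.0, 132.0, 263.0, 179.0]
scene cup_60 0.78 [306.0, 160.0, 329.0, 198.0]
scene cup_60 0.75 [186.0, 100.0, 220.0, 146.0]
scene cup_60 0.61 [483.0, 220.0, 509.0, 250.0]
scene cup_60 0.58 [411.0, 206.0, 430.0, 227.0]
scene cup_120 0.83 [236.0, 132.0, 263.0, 179.0]
scene cup_120 0.78 [306.0, 160.0, 329.0, 198.0]
scene cup_120 0.75 [186.0, 100.0, 220.0, 146.0]
scene cup_120 0.61 [483.0, 220.0, 509.0, 250.0]
scene cup_120 0.58 [411.0,
[... 1519 characters left out ...]
31.0, 210.0]
side cup_120 0.6 [390.0, 99.0, 419.0, 150.0]
side cup_220 0.83 [365.0, 136.0, 393.0, 182.0]
side cup_220 0.81 [360.0, 360.0, 383.0, 400.0]
side cup_220 0.78 [363.0, 292.0, 379.0, 317.0]
side cup_220 0.75 [367.0, 186.0, 393.0, 232.0]
side cup_220 0.73 [347.0, 94.0, 372.0, 140.0]
side cup_220 0.62 [292.0, 185.0, 331.0, 210.0]
side cup_220 0.6 [390.0, 99.0, 419.0, 150.0]
side mat_a 0.86 [267.0, 247.0, 308.0, 276.0]
side mat_a 0.8 [290.0, 184.0, 329.0, 208.0]
side mat_a 0.79 [253.0, 284.0, 292.0, 318.0]
side mat_a 0.59 [280.0, 215.0, 318.0, 244.0]
side mat_a 0.5 [367.0, 189.0, 393.0, 235.0]
side scale 0.78 [269.0, 134.0, 340.0, 180.0]
side honey_jar 0.85 [376.0, 230.0, 397.0, 273.0]
```

View pics/scene0.png

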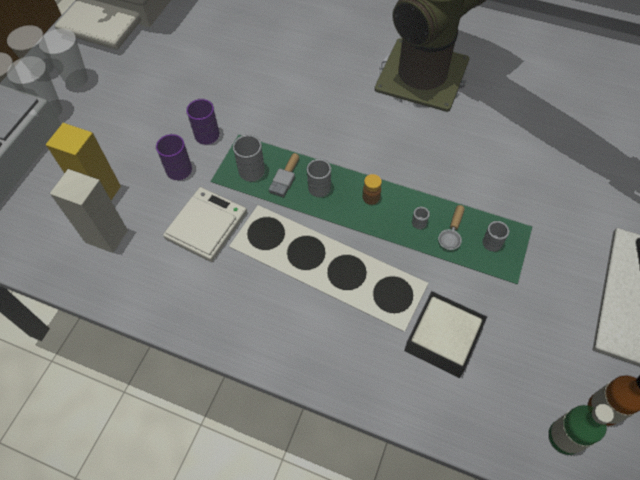

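View pics/side0.png

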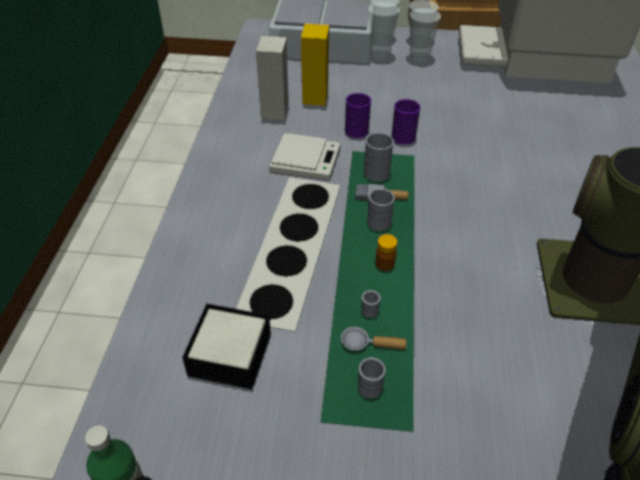

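Scene view: the steel cups are at (249,158) largest, (319,178) second largest, (421,217) smallest and (496,236) second smallest. The honey jar is at (372,189), and the purple look-alikes at (203,122) and (173,157) are not meant. The scale is at (205,222), at the -y end, so cup_25 goes to mat_a and cup_220 to mat_d.

```bash
cat > meas.py <<'E'
from h import *
from scipy.optimize import least_squares
a=np.linspace(0,2*np.pi,60)
def fit(cams,d,h,z0,x0):
    def res(p):
        o=[]
        for cam,(P,b) in cams.items():
            X=np.concatenate([np.c_[p[0]+d/2*np.cos(a),p[1]+d/2*np.sin(a),0*a+z] for z in(z0,z0+h)])
            u=proj(cam,X,P); o+=list(np.r_[u.min(0),u.max(0)]-b)
        return np.array(o)
    s=least_squares(res,x0,loss="soft_l1"); return s.x,res(s.x)
E
python3 - <<'E'
from meas import *
T={"cup_25":(34,42),"cup_60":(44,58),"cup_120":(54,76),"cup_220":(64,96)}
px={"cup_25":(421,217),"cup_60":(496,236),"cup_120":(319,178),"cup_220":(249,158),"honey_jar":(372,189)}
D={}
for c in("scene","side"):
    im=snapshot(c); P=camera_params(c); D[c]=(P,[d["bbox"] for d in nets.cut_out("cup_25",c)],nets.cut_out("honey_jar",c),nets.cut_out("mat_a",c),nets.cut_out("scale",c))
for n,(u,v) in px.items():
    d,h=(T.get(n) or(42,70)); d/=1e3;h/=1e3
    x0=ray("scene",(u,v),h/2)[:2]; cams={}
    for c in D:
        L=D[c][1] if n!="honey_jar" else [q["bbox"] for q in D[c][2]]
        t=proj(c,[x0[0],x0[1],h/2])[0]
        b=min(L,key=lambda b:np.hypot((b[0]+b[2])/2-t[0],(b[1]+b[3])/2-t[1]),default=None)
        if b is not None and np.hypot((b[0]+b[2])/2-t[0],(b[1]+b[3])/2-t[1])<20: cams[c]=(D[c][0],np.array(b))
    x,e=fit(cams,d,h,.003,x0); print(n,x.round(4),e.round(1),[fit({c:cams[c]},d,h,.003,x0)[0].round(3).tolist() for c in cams])
for c in D:
    for q in D[c][3]:
        x=ray(c,np.argwhere(q["mask"]).mean(0)[::-1],.009); print(c,"mat",round(q["score"],2),x.round(4))
    for q in D[c][4]: print(c,"scale",ray(c,np.argwhere(q["mask"]).mean(0)[::-1],.025).round(3))
print("purple",ray("scene",(203,122),.05).round(3),ray("scene",(173,157),.05).round(3), "napkin",ray("scene",(450,333),.06).round(3),"strainer",ray("scene",(451,240),.01).round(3),ray("scene",(460,208),.02).round(3),"jigger",ray("scene",(282,181),.02).round(3),ray("scene",(293,160),.02).round(3))
im=cv2.imread("pics/scene0.png"); cv2.imwrite("pics/crop.png",cv2.resize(im[90:330,150:550],None,fx=2,fy=2,interpolation=cv2.INTER_CUBIC))
E
```

```text
cup_25 [0.4435 0.1259] [ 2.7  0.5 -1.7  0.7 -0.3 -0.4  2.7  0. ] [[0.442, 0.125], [0.446, 0.127]]
cup_60 [0.436 0.299] [ 0.1  0.5  1.9  2.  -0.1 -1.3  2.2 -0.6] [[0.434, 0.296], [0.438, 0.301]]
cup_120 [ 0.4442 -0.12  ] [-1.  -0.4  1.6  0.5 -0.3 -2.5  0.3  1. ] [[0.444, -0.12], [0.444, -0.119]]
cup_220 [ 0.4495 -0.2878] [-0.4  2.   1.1  0.7  0.4 -0.3  0.9 -1.9] [[0.446, -0.29], [0.451, -0.284]]
honey_jar [0.4245 0.0066] [ 0.4 -0.4  0.9  0.4 -3.  -2.1  1.  -0.4] [[0.425, 0.005], [0.423, 0.01]]
scene mat 0.96 [ 0.6021 -0.1853  0.009 ]
scene mat 0.79 [0.6288 0.0188 0.009 ]
scene mat 0.76 [0.6419 0.1283 0.009 ]
scene mat 0.58 [ 0.6157 -0.0823  0.009 ]
scene scale [ 0.639 -0.318  0.025]
scene scale [0.649 0.129 0.025]
scene scale [ 0.611 -0.181  0.025]
side mat 0.97 [ 0.6131 -0.0763  0.009 ]
side mat 0.8 [0.6381 0.1325 0.009 ]
side mat 0.69 [ 0.6009 -0.1797  0.009 ]
side mat 0.6 [0.6263 0.0247 0.009 ]
side scale [ 0.628 -0.302  0.025]
purple [ 0.393 -0.445  0.05 ] [ 0.515 -0.461  0.05 ] napkin [0.704 0.262 0.06 ] strainer [0.47  0.208 0.01 ] [0.388 0.205 0.02 ] jigger [ 0.466 -0.204  0.02 ] [ 0.4   -0.204  0.02 ]
```

View pics/crop.png

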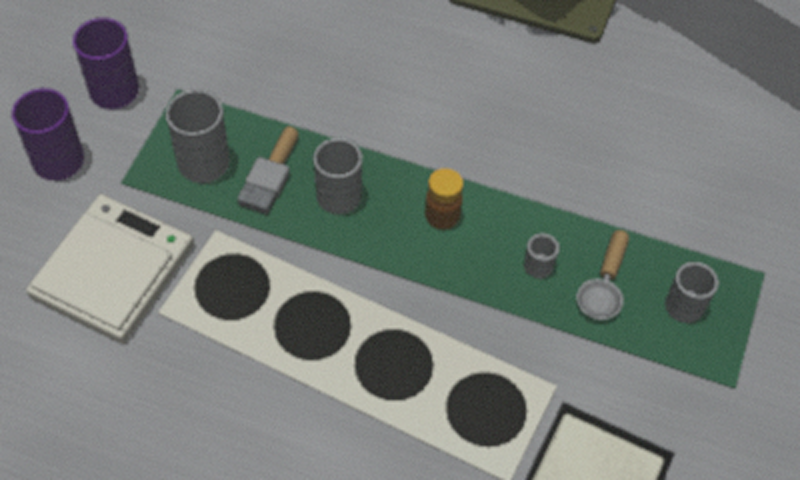

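Checks: the mats are 105 mm apart as given, and the cups fit their sizes to within about 3 mm in both cameras. The crop confirms the four grey steel cups. Those at crop (105,60) and (48,133) are the purple look-alikes. I start with cup_60 and square the tool to the world axes on the way.

step_arm:
  plan:
    - {"linear":[-0.98,-0.7,0],"delta_rot":[0,0,-0.61],"claw":1}
    - {"linear":[-0.98,-0.7,0],"delta_rot":[0,0,-0.61],"claw":1}
    - {"linear":[-0.98,-0.7,0],"delta_rot":[0,0,-0.61],"claw":1}
    - {"linear":[-0.98,-0.7,0],"delta_rot":[0,0,-0.61],"claw":1}
    - {"linear":[-0.98,-0.7,0],"delta_rot":[0,0,-0.61],"claw":1}
    - {"linear":[-0.98,-0.7,0],"delta_rot":[0,0,-0.61],"claw":1}
    - {"linear":[-0.98,-0.7,0],"delta_rot":[0,0,-0.61],"claw":1}
    - {"linear":[-0.98,-0.7,0],"delta_rot":[0,0,-0.61],"claw":1}
  force: 40

```text
time_s: 1.97
tcp_pos: [0.3789, 0.3758, 0.2316]
tcp_rot: [0.002, 1.0, -0.001, 0.001]
ft_force: [-1.0, 0.5, 0.1]
gripper_width: 0.999
finger_force: 0.0
```

step_arm:
  plan:
    - {"linear":[-0.23,-0.31,0.2],"delta_rot":[0,0,0],"claw":1}
    - {"linear":[-0.23,-0.31,0.2],"delta_rot":[0,0,0],"claw":1}
    - {"linear":[-0.23,-0.31,0.2],"delta_rot":[0,0,0],"claw":1}
    - {"linear":[-0.23,-0.31,0.2],"delta_rot":[0,0,0],"claw":1}

```text
time_s: 2.3
tcp_pos: [0.434, 0.2986, 0.178]
tcp_rot: [0.002, 1.0, -0.002, -0.002]
ft_force: [0.1, -0.1, 0.0]
gripper_width: 0.998
finger_force: 0.0
```

```bash
cat > w.py <<'E'
from meas import *
import sys
S={"cup_25":(34,42),"cup_60":(44,58),"cup_120":(54,76),"cup_220":(64,96)}
n=sys.argv[1]; z0=float(sys.argv[2]); x0=np.array([float(v) for v in sys.argv[3:5]])
s=r.get_state(); P=camera_params("wrist"); im=snapshot("wrist"); cv2.imwrite(f"pics/w_{n}_{s['time_s']:.1f}.png",im)
print("tcp",np.round(s["tcp_pos"],4),s["time_s"])
d,h=np.array(S[n])/1e3
for q in nets.cut_out(n,"wrist"):
    b=np.array(q["bbox"]); t=proj("wrist",[*x0,z0+h/2],P)[0]
    x,e=fit({"wrist":(P,b)},d,h,z0,x0); print(round(q["score"],2),b.round().tolist(),"exp",t.round(),x.round(4),e.round(1))
E
python3 w.py cup_60 .003 .436 .299; ls pics
```

```text
tcp [0.434  0.2986 0.178 ] 2.3
0.64 [283.0, 205.0, 346.0, 270.0] exp [319. 227.] [0.442 0.295] [ 1.8 -4.1 -1.8  1.6]
0.59 [84.0, 216.0, 150.0, 269.0] exp [319. 227.] [0.4438 0.1432] [ -1.5 -12.2  21.3   5.8]
crop.png
scene0.png
side0.png
w_cup_60_2.3.png
```

View pics/w_cup_60_2.3.png

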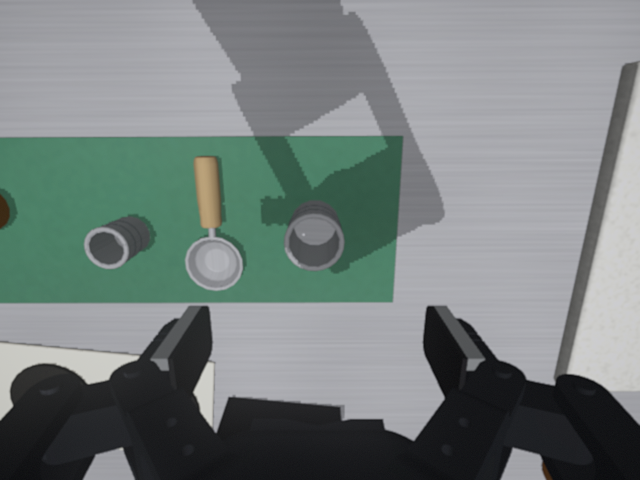

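Wrist view: the cup_60 rim is centred near (314,240) between the open fingers. The strainer is clear at (214,262). Going down and gripping.

step_arm:
  plan:
    - {"linear":[-0.02,-0.01,0.3],"delta_rot":[0,0,0],"claw":1}
    - {"linear":[-0.02,-0.01,0.3],"delta_rot":[0,0,0],"claw":1}
    - {"linear":[-0.02,-0.01,0.45],"delta_rot":[0,0,0],"claw":1}
    - {"linear":[-0.02,-0.01,0.61],"delta_rot":[0,0,0],"claw":1}
    - {"linear":[-0.02,-0.01,0.61],"delta_rot":[0,0,0],"claw":0.8}
    - {"linear":[-0.02,-0.01,0.61],"delta_rot":[0,0,0],"claw":0}
    - {"linear":[-0.02,-0.01,0.61],"delta_rot":[0,0,0],"claw":0}
    - {"linear":[-0.02,-0.01,0.61],"delta_rot":[0,0,0],"claw":0}
  force: 40

```text
time_s: 3.07
tcp_pos: [0.4413, 0.3016, 0.0329]
tcp_rot: [-0.001, 1.0, 0.002, 0.003]
ft_force: [0.3, 0.2, 0.4]
gripper_width: 0.495
finger_force: 41.3
```

step_arm:
  plan:
    - {"linear":[0,0,0],"delta_rot":[0,0,0],"claw":0}
    - {"linear":[0,0,0],"delta_rot":[0,0,0],"claw":0}
    - {"linear":[0,0,0],"delta_rot":[0,0,0],"claw":0}
    - {"linear":[0,0,0],"delta_rot":[0,0,0],"claw":0}

```text
time_s: 3.4
tcp_pos: [0.4412, 0.3014, 0.0326]
tcp_rot: [-0.0, 1.0, 0.002, 0.003]
ft_force: [0.0, 0.9, 6.8]
gripper_width: 0.493
finger_force: 42.3
```

step_arm:
  plan:
    - {"linear":[0,0,-0.2],"delta_rot":[0,0,0],"claw":0}
    - {"linear":[-0.04,-0.04,-0.4],"delta_rot":[0,0,0],"claw":0}
    - {"linear":[-0.1,-0.15,-0.55],"delta_rot":[0,0,0],"claw":0}
    - {"linear":[-0.3,-0.9,-0.6],"delta_rot":[0,0,0],"claw":0}
    - {"linear":[-0.4,-0.9,-0.6],"delta_rot":[0,0,0],"claw":0}
    - {"linear":[-0.4,-0.9,-0.6],"delta_rot":[0,0,0],"claw":0}
    - {"linear":[-0.4,-0.9,-0.6],"delta_rot":[0,0,0],"claw":0}
    - {"linear":[-0.4,-0.9,-0.6],"delta_rot":[0,0,0],"claw":0}

```text
time_s: 4.07
tcp_pos: [0.5358, 0.0811, 0.1793]
tcp_rot: [-0.0, 1.0, 0.0, 0.001]
ft_force: [1.2, 1.1, -1.3]
gripper_width: 0.495
finger_force: 41.5
```

```bash
python3 -c "
from h import *
for i in range(3):
    snapshot('scene'); s=r.get_state(); print(s['time_s'],np.round(s['tcp_pos'],4),np.round(s['ft_force'],1),s['gripper_width'],np.round(s['joint_pos'],4))"
```

```text
4.1167 [0.5393 0.075  0.1811] [ 1.7 -4.7  0.4] 0.4976378565708494 [ 0.0422 -0.0769  1.9407 -0.0055  1.2706 -1.5223]
4.1667 [0.538  0.0783 0.1805] [-0.1 -0.1  0.1] 0.49527710960539223 [ 4.6600e-02 -7.7400e-02  1.9423e+00 -1.7000e-03  1.2712e+00 -1.5172e+00]
4.2167 [0.5366 0.0806 0.1794] [-0.   0.2 -1.5] 0.48885235520136444 [ 5.0000e-02 -7.7500e-02  1.9441e+00  1.0000e-04  1.2717e+00 -1.5159e+00]
```

```bash
python3 -c "
from h import *
L=[]
for i in range(10):
    snapshot('scene'); s=r.get_state(); L.append([*s['tcp_pos'],*s['joint_pos']])
L=np.array(L); print(L[:,:3].round(4)); print(L.mean(0).round(4),L.std(0).round(4))"
```

```text
[[0.5356 0.0821 0.1786]
 [0.535  0.0831 0.1779]
 [0.5346 0.0837 0.1775]
 [0.5345 0.0841 0.1773]
 [0.5344 0.0842 0.1772]
 [0.5344 0.0843 0.1771]
 [0.5345 0.0842 0.1772]
 [0.5346 0.0841 0.1772]
 [0.5347 0.0839 0.1772]
 [0.5348 0.0838 0.1773]]
[ 5.3470e-01  8.3700e-02  1.7750e-01  5.6000e-02 -7.6800e-02  1.9470e+00
  2.0000e-04  1.2716e+00 -1.5160e+00] [0.0003 0.0006 0.0004 0.0013 0.0004 0.0005 0.0002 0.0001 0.0002]
```

step_arm:
  plan:
    - {"linear":[-0.32,-0.65,0],"delta_rot":[0,0,0],"claw":0}
    - {"linear":[-0.32,-0.65,0],"delta_rot":[0,0,0],"claw":0}
    - {"linear":[-0.32,-0.65,0],"delta_rot":[0,0,0],"claw":0}
    - {"linear":[-0.32,-0.65,0],"delta_rot":[0,0,0],"claw":0}
    - {"linear":[-0.32,-0.65,0.1],"delta_rot":[0,0,0],"claw":0}
    - {"linear":[-0.32,-0.65,0.2],"delta_rot":[0,0,0],"claw":0}
    - {"linear":[-0.32,-0.65,0.3],"delta_rot":[0,0,0],"claw":0}
    - {"linear":[-0.32,-0.65,0.3],"delta_rot":[0,0,0],"claw":0}

```text
time_s: 5.38
tcp_pos: [0.6112, -0.079, 0.0959]
tcp_rot: [0.0, 1.0, 0.001, -0.006]
ft_force: [-1.5, 0.0, -2.4]
gripper_width: 0.491
finger_force: 41.5
```

step_arm:
  plan:
    - {"linear":[0,0,0],"delta_rot":[0,0,0],"claw":0}
    - {"linear":[0,0,0],"delta_rot":[0,0,0],"claw":0}
    - {"linear":[0,0,0],"delta_rot":[0,0,0],"claw":0}
    - {"linear":[0,0,0],"delta_rot":[0,0,0],"claw":0}
    - {"linear":[0,0,0],"delta_rot":[0,0,0],"claw":0}
    - {"linear":[0,0,0],"delta_rot":[0,0,0],"claw":0}

```text
time_s: 5.88
tcp_pos: [0.6158, -0.0794, 0.1037]
tcp_rot: [-0.0, 1.0, -0.0, 0.001]
ft_force: [0.2, -0.9, -1.5]
gripper_width: 0.494
finger_force: 41.5
```

```bash
python3 w.py cup_60 .074 .616 -.079; python3 - <<'E'
from meas import *
im=cv2.imread(__import__("glob").glob("pics/w_cup_60_[4-9]*")[0])
for q in nets.cut_out("mat_a","wrist"):
    b=q["bbox"]; m=np.argwhere(q["mask"]); print(round(q["score"],2),np.round(b).tolist(),ray("wrist",m.mean(0)[::-1],.009).round(4))
cv2.imwrite("pics/a.png",im)
E
```

```text
tcp [ 0.6158 -0.0794  0.1037] 5.8833
0.79 [258.0, 241.0, 377.0, 394.0] exp [320. 309.] [ 0.615  -0.0803] [-1.4 -1.9  1.4  1.9]
0.88 [253.0, 178.0, 378.0, 282.0] [ 0.6018 -0.0823  0.009 ]
0.85 [96.0, 159.0, 228.0, 283.0] [ 0.5997 -0.1841  0.009 ]
0.74 [399.0, 200.0, 523.0, 317.0] [0.6251 0.0176 0.009 ]
0.72 [550.0, 219.0, 639.0, 331.0] [0.6402 0.1174 0.009 ]
```

View pics/a.png

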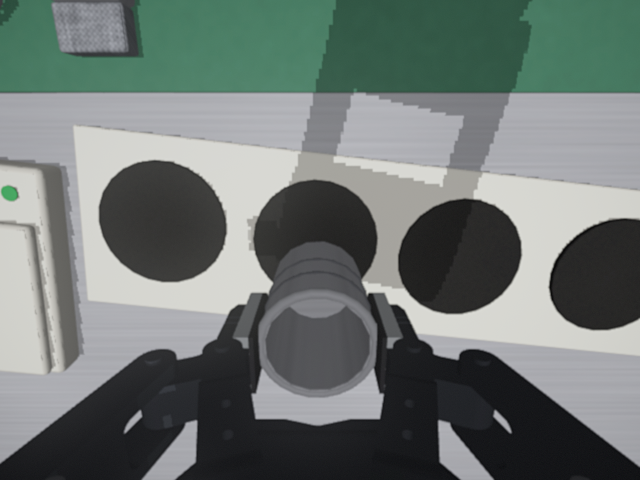

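Wrist view: cup_60 is held straight. Mat_b is at (315,236), with mat_a at (162,221) and mat_c at (460,256). Row centres from the wrist agree within 4 mm. Lowering.

step_arm:
  plan:
    - {"linear":[0.01,0,0.1],"delta_rot":[0,0,0],"claw":0}
    - {"linear":[0.01,0,0.17],"delta_rot":[0,0,0],"claw":0}
    - {"linear":[0.01,0,0.22],"delta_rot":[0,0,0],"claw":0}
    - {"linear":[0.01,0,0.25],"delta_rot":[0,0,0],"claw":0}
    - {"linear":[0.01,0,0.25],"delta_rot":[0,0,0],"claw":0}
    - {"linear":[0.01,0,0.25],"delta_rot":[0,0,0],"claw":0}
    - {"linear":[0.01,0,0.25],"delta_rot":[0,0,0],"claw":0}
    - {"linear":[0.01,0,0.25],"delta_rot":[0,0,0],"claw":0}

```text
time_s: 6.7
tcp_pos: [0.613, -0.0796, 0.0404]
tcp_rot: [-0.0, 1.0, -0.0, 0.0]
ft_force: [0.0, -0.5, -0.8]
gripper_width: 0.493
finger_force: 42.0
```

step_arm:
  plan:
    - {"linear":[0,0,0.006],"delta_rot":[0,0,0],"claw":0}
    - {"linear":[0,0,0.006],"delta_rot":[0,0,0],"claw":0}
    - {"linear":[0,0,0.006],"delta_rot":[0,0,0],"claw":0.6}
    - {"linear":[0,0,0.006],"delta_rot":[0,0,0],"claw":0.75}
    - {"linear":[0,0,0.006],"delta_rot":[0,0,0],"claw":0.8}
    - {"linear":[0,0,0.006],"delta_rot":[0,0,0],"claw":0.8}
    - {"linear":[0,0,-0.15],"delta_rot":[0,0,0],"claw":0.8}
    - {"linear":[0,0,-0.35],"delta_rot":[0,0,0],"claw":0.8}

```text
time_s: 7.37
tcp_pos: [0.6096, -0.0789, 0.1157]
tcp_rot: [-0.0, 1.0, 0.001, -0.004]
ft_force: [0.9, 0.3, -0.3]
gripper_width: 0.801
finger_force: 0.0
```

step_arm:
  plan:
    - {"linear":[0.2,0.2,-0.15],"delta_rot":[0,0,0],"claw":0.9}
    - {"linear":[0.68,0.82,-0.2],"delta_rot":[0,0,0],"claw":0.9}
    - {"linear":[0.68,0.82,-0.2],"delta_rot":[0,0,0],"claw":0.9}
    - {"linear":[0.68,0.82,-0.2],"delta_rot":[0,0,0],"claw":0.9}
    - {"linear":[0.68,0.82,-0.2],"delta_rot":[0,0,0],"claw":0.9}
    - {"linear":[0.68,0.82,-0.2],"delta_rot":[0,0,0],"claw":0.9}
    - {"linear":[0.68,0.82,-0.2],"delta_rot":[0,0,0],"claw":0.9}
    - {"linear":[0.68,0.82,-0.2],"delta_rot":[0,0,0],"claw":0.9}

```text
time_s: 8.03
tcp_pos: [0.4405, 0.1283, 0.17]
tcp_rot: [-0.002, 1.0, 0.001, 0.001]
ft_force: [0.6, 0.1, -0.7]
gripper_width: 0.9
finger_force: 0.0
```

step_arm:
  plan:
    - {"linear":[0,0,0],"delta_rot":[0,0,0],"claw":0.9}
    - {"linear":[0,0,0],"delta_rot":[0,0,0],"claw":0.9}
    - {"linear":[0,0,0],"delta_rot":[0,0,0],"claw":0.9}
    - {"linear":[0,0,0],"delta_rot":[0,0,0],"claw":0.9}
    - {"linear":[0,0,0],"delta_rot":[0,0,0],"claw":0.9}
    - {"linear":[0,0,0],"delta_rot":[0,0,0],"claw":0.9}

```text
time_s: 8.53
tcp_pos: [0.4429, 0.1249, 0.1689]
tcp_rot: [0.001, 1.0, -0.0, -0.0]
ft_force: [0.6, 0.3, -0.0]
gripper_width: 0.896
finger_force: 0.0
```

```bash
python3 w.py cup_25 .003 .4435 .126; mv pics/w_cup_25* pics/b.png; python3 - <<'E'
from meas import *
for c in("scene","side"):
    snapshot(c); P=camera_params(c)
    for q in nets.cut_out("cup_60",c):
        b=np.array(q["bbox"]); t=proj(c,[.613,-.08,.038],P)[0]
        if np.hypot(*(t-[(b[0]+b[2])/2,(b[1]+b[3])/2]))<20: print(c,fit({c:(P,b)},.044,.058,.009,[.613,-.08]))
E
```

```text
tcp [0.4429 0.1249 0.1689] 8.5333
0.85 [2.0, 188.0, 66.0, 270.0] exp [320. 225.] [ 0.4555 -0.103 ] [-1.7 25.2 13.4 -1.9]
0.69 [300.0, 207.0, 345.0, 262.0] exp [320. 225.] [0.4507 0.1279] [ 0.1  0.6 -0.1 -0.6]
0.69 [105.0, 370.0, 124.0, 373.0] exp [320. 225.] [ 0.6104 -0.0513] [-1.9 -4.1 37.2 52.9]
scene (array([ 0.60687669, -0.08204573]), array([-0.74601421,  0.14687977,  0.79188808, -0.15855373]))
side (array([ 0.61258981, -0.06975868]), array([-1.6059704 , -0.10616921,  1.82352717,  0.07165797]))
```

View pics/b.png

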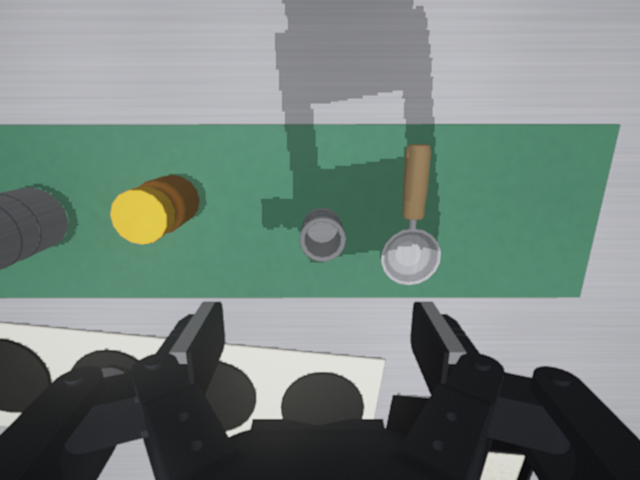

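Wrist view: cup_25 is at (322,238), the jar lid at (139,216) and the strainer bowl at (411,257), about 50 mm from the cup. I narrow the opening to about 53 mm and descend.

step_arm:
  plan:
    - {"linear":[-0.016,0.004,0.1],"delta_rot":[0,0,0],"claw":0.62}
    - {"linear":[-0.016,0.004,0.25],"delta_rot":[0,0,0],"claw":0.62}
    - {"linear":[-0.016,0.004,0.4],"delta_rot":[0,0,0],"claw":0.62}
    - {"linear":[-0.016,0.004,0.53],"delta_rot":[0,0,0],"claw":0.62}
    - {"linear":[-0.016,0.004,0.61],"delta_rot":[0,0,0],"claw":0.62}
    - {"linear":[-0.016,0.004,0.61],"delta_rot":[0,0,0],"claw":0.62}
    - {"linear":[-0.016,0.004,0.61],"delta_rot":[0,0,0],"claw":0.62}
    - {"linear":[-0.016,0.004,0.61],"delta_rot":[0,0,0],"claw":0.62}

```text
time_s: 9.5
tcp_pos: [0.448, 0.1267, 0.0182]
tcp_rot: [-0.0, 1.0, 0.0, 0.001]
ft_force: [0.0, 0.3, 0.7]
gripper_width: 0.615
finger_force: 0.0
```

step_arm:
  plan:
    - {"linear":[0,0,0],"delta_rot":[0,0,0],"claw":0}
    - {"linear":[0,0,0],"delta_rot":[0,0,0],"claw":0}
    - {"linear":[0,0,0],"delta_rot":[0,0,0],"claw":0}
    - {"linear":[0,0,0],"delta_rot":[0,0,0],"claw":0}
    - {"linear":[0,0,0],"delta_rot":[0,0,0],"claw":0}
    - {"linear":[0,0,0],"delta_rot":[0,0,0],"claw":0}

```text
time_s: 10.0
tcp_pos: [0.4488, 0.1268, 0.0192]
tcp_rot: [-0.0, 1.0, 0.0, 0.002]
ft_force: [-0.3, 0.3, 6.8]
gripper_width: 0.39
finger_force: 39.9
```

step_arm:
  plan:
    - {"linear":[0,0,-0.15],"delta_rot":[0,0,0],"claw":0}
    - {"linear":[0,0,-0.3],"delta_rot":[0,0,0],"claw":0}
    - {"linear":[-0.03,-0.05,-0.45],"delta_rot":[0,0,0],"claw":0}
    - {"linear":[-0.1,-0.15,-0.52],"delta_rot":[0,0,0],"claw":0}
    - {"linear":[-0.3,-0.6,-0.55],"delta_rot":[0,0,0],"claw":0}
    - {"linear":[-0.3,-0.6,-0.55],"delta_rot":[0,0,0],"claw":0}
    - {"linear":[-0.3,-0.6,-0.55],"delta_rot":[0,0,0],"claw":0}
    - {"linear":[-0.3,-0.6,-0.55],"delta_rot":[0,0,0],"claw":0}

```text
time_s: 10.67
tcp_pos: [0.5246, -0.0289, 0.1565]
tcp_rot: [0.003, 1.0, -0.002, 0.003]
ft_force: [-0.2, 0.5, -0.5]
gripper_width: 0.389
finger_force: 40.2
```

step_arm:
  plan:
    - {"linear":[-0.31,-0.63,0],"delta_rot":[0,0,0],"claw":0}
    - {"linear":[-0.31,-0.63,0],"delta_rot":[0,0,0],"claw":0}
    - {"linear":[-0.31,-0.63,0],"delta_rot":[0,0,0],"claw":0}
    - {"linear":[-0.31,-0.63,0],"delta_rot":[0,0,0],"claw":0}
    - {"linear":[-0.31,-0.63,0.1],"delta_rot":[0,0,0],"claw":0}
    - {"linear":[-0.31,-0.63,0.2],"delta_rot":[0,0,0],"claw":0}
    - {"linear":[-0.31,-0.63,0.2],"delta_rot":[0,0,0],"claw":0}
    - {"linear":[-0.31,-0.63,0.2],"delta_rot":[0,0,0],"claw":0}

```text
time_s: 11.33
tcp_pos: [0.5978, -0.1804, 0.1026]
tcp_rot: [-0.0, 1.0, 0.001, -0.002]
ft_force: [-1.2, 0.2, -0.6]
gripper_width: 0.391
finger_force: 40.2
```

step_arm:
  plan:
    - {"linear":[0,0,0],"delta_rot":[0,0,0],"claw":0}
    - {"linear":[0,0,0],"delta_rot":[0,0,0],"claw":0}
    - {"linear":[0,0,0],"delta_rot":[0,0,0],"claw":0}
    - {"linear":[0,0,0],"delta_rot":[0,0,0],"claw":0}
    - {"linear":[0,0,0],"delta_rot":[0,0,0],"claw":0}

```text
time_s: 11.75
tcp_pos: [0.5997, -0.1809, 0.1053]
tcp_rot: [-0.0, 1.0, -0.0, 0.001]
ft_force: [-1.2, -0.0, -1.2]
gripper_width: 0.391
finger_force: 40.2
```

step_arm:
  plan:
    - {"linear":[-0.01,-0.008,0.1],"delta_rot":[0,0,0],"claw":0}
    - {"linear":[-0.01,-0.008,0.2],"delta_rot":[0,0,0],"claw":0}
    - {"linear":[-0.01,-0.008,0.27],"delta_rot":[0,0,0],"claw":0}
    - {"linear":[-0.01,-0.008,0.3],"delta_rot":[0,0,0],"claw":0}
    - {"linear":[-0.01,-0.008,0.312],"delta_rot":[0,0,0],"claw":0}
    - {"linear":[-0.01,-0.008,0.312],"delta_rot":[0,0,0],"claw":0}
    - {"linear":[-0.01,-0.008,0.312],"delta_rot":[0,0,0],"claw":0}
    - {"linear":[-0.01,-0.008,0.312],"delta_rot":[0,0,0],"claw":0}

```text
time_s: 12.42
tcp_pos: [0.6026, -0.1834, 0.0275]
tcp_rot: [-0.0, 1.0, -0.0, 0.001]
ft_force: [-0.0, -0.1, -0.6]
gripper_width: 0.392
finger_force: 40.2
```

step_arm:
  plan:
    - {"linear":[0,0,0.008],"delta_rot":[0,0,0],"claw":0}
    - {"linear":[0,0,0.008],"delta_rot":[0,0,0],"claw":0}
    - {"linear":[0,0,0.008],"delta_rot":[0,0,0],"claw":0.5}
    - {"linear":[0,0,0.008],"delta_rot":[0,0,0],"claw":0.6}
    - {"linear":[0,0,0.008],"delta_rot":[0,0,0],"claw":0.65}
    - {"linear":[0,0,0.008],"delta_rot":[0,0,0],"claw":0.65}
    - {"linear":[0,0,-0.15],"delta_rot":[0,0,0],"claw":0.65}
    - {"linear":[0,0,-0.32],"delta_rot":[0,0,0],"claw":0.65}

```text
time_s: 13.08
tcp_pos: [0.5985, -0.1817, 0.1016]
tcp_rot: [-0.0, 1.0, 0.002, -0.004]
ft_force: [1.2, -0.4, 0.3]
gripper_width: 0.652
finger_force: 0.0
```

step_arm:
  plan:
    - {"linear":[0.05,0,-0.15],"delta_rot":[0,0,0],"claw":1}
    - {"linear":[0.2,0.08,-0.28],"delta_rot":[0,0,0],"claw":1}
    - {"linear":[0.35,0.14,-0.3],"delta_rot":[0,0,0],"claw":1}
    - {"linear":[0.63,0.25,-0.3],"delta_rot":[0,0,0],"claw":1}
    - {"linear":[0.63,0.25,-0.3],"delta_rot":[0,0,0],"claw":1}
    - {"linear":[0.63,0.25,-0.3],"delta_rot":[0,0,0],"claw":1}
    - {"linear":[0.63,0.25,-0.3],"delta_rot":[0,0,0],"claw":1}
    - {"linear":[0.63,0.25,-0.3],"delta_rot":[0,0,0],"claw":1}

```text
time_s: 13.75
tcp_pos: [0.4444, -0.1206, 0.1808]
tcp_rot: [-0.0, 1.0, -0.0, 0.001]
ft_force: [-0.2, 0.1, 0.6]
gripper_width: 1.002
finger_force: 0.0
```

step_arm:
  plan:
    - {"linear":[0,0,0],"delta_rot":[0,0,0],"claw":1}
    - {"linear":[0,0,0],"delta_rot":[0,0,0],"claw":1}
    - {"linear":[0,0,0],"delta_rot":[0,0,0],"claw":1}
    - {"linear":[0,0,0],"delta_rot":[0,0,0],"claw":1}
    - {"linear":[0,0,0],"delta_rot":[0,0,0],"claw":1}

```text
time_s: 14.17
tcp_pos: [0.4446, -0.1207, 0.1801]
tcp_rot: [-0.0, 1.0, 0.0, -0.0]
ft_force: [-0.1, -0.2, -0.3]
gripper_width: 0.996
finger_force: 0.0
```

```bash
python3 w.py cup_120 .003 .444 -.12; mv pics/w_cup_120* pics/c.png
```

```text
tcp [ 0.4446 -0.1207  0.1801] 14.1667
0.96 [9.0, 193.0, 166.0, 310.0] exp [319. 225.] [ 0.4666 -0.3141] [  1.2  16.9 -28.9  -6.4]
0.81 [337.0, 360.0, 391.0, 428.0] exp [319. 225.] [ 0.5909 -0.087 ] [-11.9 -28.6   1.3   8.4]
0.7 [230.0, 357.0, 274.0, 417.0] exp [319. 225.] [ 0.578 -0.166] [ -1.3 -37.   26.2   7.6]
0.64 [282.0, 185.0, 360.0, 277.0] exp [319. 225.] [ 0.4451 -0.1191] [ 0.2  0.6 -0.2 -0.5]
0.44 [0.0, 286.0, 0.0, 304.0] exp [319. 225.] [ 0.5358 -0.3406] [ -1.3  -5.2 120.5  77.8]
```

View pics/c.png

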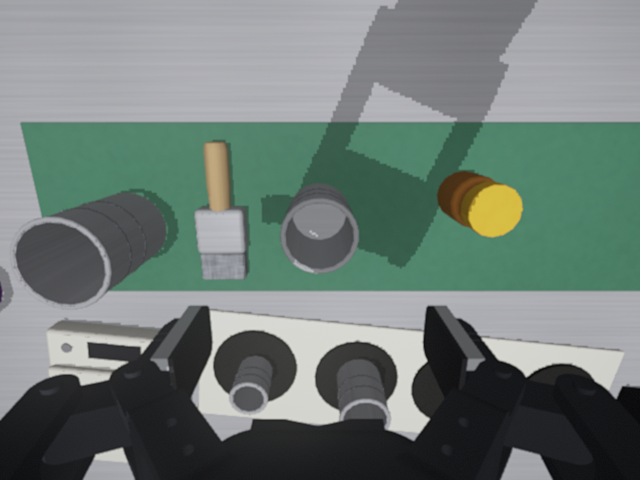

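Wrist view: cup_25 at (250,395) and cup_60 at (362,410) stand on mats a and b. Cup_120 is at (320,235), with the brush at (222,243) clear of it. Descending.

step_arm:
  plan:
    - {"linear":[0,0.004,0.15],"delta_rot":[0,0,0],"claw":0.9}
    - {"linear":[0,0.004,0.3],"delta_rot":[0,0,0],"claw":0.9}
    - {"linear":[0,0.004,0.42],"delta_rot":[0,0,0],"claw":0.9}
    - {"linear":[0,0.004,0.52],"delta_rot":[0,0,0],"claw":0.9}
    - {"linear":[0,0.004,0.58],"delta_rot":[0,0,0],"claw":0.9}
    - {"linear":[0,0.004,0.58],"delta_rot":[0,0,0],"claw":0.9}
    - {"linear":[0,0.004,0.58],"delta_rot":[0,0,0],"claw":0.9}
    - {"linear":[0,0.004,0.58],"delta_rot":[0,0,0],"claw":0.9}

```text
time_s: 14.93
tcp_pos: [0.4452, -0.12, 0.0366]
tcp_rot: [-0.0, 1.0, -0.0, 0.001]
ft_force: [0.0, 0.1, 1.3]
gripper_width: 0.899
finger_force: 0.0
```

step_arm:
  plan:
    - {"linear":[0,0,0],"delta_rot":[0,0,0],"claw":0}
    - {"linear":[0,0,0],"delta_rot":[0,0,0],"claw":0}
    - {"linear":[0,0,0],"delta_rot":[0,0,0],"claw":0}
    - {"linear":[0,0,0],"delta_rot":[0,0,0],"claw":0}
    - {"linear":[0,0,0],"delta_rot":[0,0,0],"claw":0}
    - {"linear":[0,0,0],"delta_rot":[0,0,0],"claw":0}

```text
time_s: 15.43
tcp_pos: [0.4457, -0.1201, 0.0373]
tcp_rot: [-0.0, 1.0, -0.001, 0.002]
ft_force: [-0.5, 0.9, 6.4]
gripper_width: 0.633
finger_force: 42.6
```

step_arm:
  plan:
    - {"linear":[0,0,-0.15],"delta_rot":[0,0,0],"claw":0}
    - {"linear":[0,0,-0.3],"delta_rot":[0,0,0],"claw":0}
    - {"linear":[-0.05,0,-0.45],"delta_rot":[0,0,0],"claw":0}
    - {"linear":[-0.15,0.06,-0.53],"delta_rot":[0,0,0],"claw":0}
    - {"linear":[-0.5,0.35,-0.55],"delta_rot":[0,0,0],"claw":0}
    - {"linear":[-0.5,0.35,-0.55],"delta_rot":[0,0,0],"claw":0}
    - {"linear":[-0.5,0.35,-0.55],"delta_rot":[0,0,0],"claw":0}
    - {"linear":[-0.5,0.35,-0.55],"delta_rot":[0,0,0],"claw":0}

```text
time_s: 16.1
tcp_pos: [0.5725, -0.0289, 0.1736]
tcp_rot: [-0.002, 1.0, 0.001, 0.002]
ft_force: [-1.1, 0.5, -1.4]
gripper_width: 0.633
finger_force: 43.4
```

step_arm:
  plan:
    - {"linear":[-0.22,0.21,0],"delta_rot":[0,0,0],"claw":0}
    - {"linear":[-0.22,0.21,0],"delta_rot":[0,0,0],"claw":0}
    - {"linear":[-0.22,0.21,0],"delta_rot":[0,0,0],"claw":0}
    - {"linear":[-0.22,0.21,0.1],"delta_rot":[0,0,0],"claw":0}
    - {"linear":[-0.22,0.21,0.2],"delta_rot":[0,0,0],"claw":0}
    - {"linear":[-0.22,0.21,0.2],"delta_rot":[0,0,0],"claw":0}
    - {"linear":[-0.22,0.21,0.2],"delta_rot":[0,0,0],"claw":0}
    - {"linear":[-0.22,0.21,0.2],"delta_rot":[0,0,0],"claw":0}

```text
time_s: 16.77
tcp_pos: [0.6243, 0.0201, 0.1238]
tcp_rot: [0.0, 1.0, -0.0, 0.0]
ft_force: [0.1, -0.4, -1.3]
gripper_width: 0.632
finger_force: 43.5
```

step_arm:
  plan:
    - {"linear":[0,0,0],"delta_rot":[0,0,0],"claw":0}
    - {"linear":[0,0,0],"delta_rot":[0,0,0],"claw":0}
    - {"linear":[0,0,0],"delta_rot":[0,0,0],"claw":0}
    - {"linear":[0,0,0],"delta_rot":[0,0,0],"claw":0}
    - {"linear":[0,0,0],"delta_rot":[0,0,0],"claw":0}

```text
time_s: 17.18
tcp_pos: [0.6244, 0.0204, 0.1234]
tcp_rot: [-0.0, 1.0, -0.0, 0.0]
ft_force: [0.6, 0.5, -1.4]
gripper_width: 0.634
finger_force: 43.5
```

step_arm:
  plan:
    - {"linear":[-0.01,0,0.1],"delta_rot":[0,0,0],"claw":0}
    - {"linear":[-0.01,0,0.2],"delta_rot":[0,0,0],"claw":0}
    - {"linear":[-0.01,0,0.27],"delta_rot":[0,0,0],"claw":0}
    - {"linear":[-0.01,0,0.3],"delta_rot":[0,0,0],"claw":0}
    - {"linear":[-0.01,0,0.312],"delta_rot":[0,0,0],"claw":0}
    - {"linear":[-0.01,0,0.312],"delta_rot":[0,0,0],"claw":0}
    - {"linear":[-0.01,0,0.312],"delta_rot":[0,0,0],"claw":0}
    - {"linear":[-0.01,0,0.312],"delta_rot":[0,0,0],"claw":0}

```text
time_s: 17.85
tcp_pos: [0.6278, 0.0205, 0.0464]
tcp_rot: [-0.0, 1.0, -0.0, 0.001]
ft_force: [0.2, -1.3, -1.7]
gripper_width: 0.636
finger_force: 43.5
```

step_arm:
  plan:
    - {"linear":[0,0,0.01],"delta_rot":[0,0,0],"claw":0}
    - {"linear":[0,0,0.01],"delta_rot":[0,0,0],"claw":0}
    - {"linear":[0,0,0.01],"delta_rot":[0,0,0],"claw":0.72}
    - {"linear":[0,0,0.01],"delta_rot":[0,0,0],"claw":0.85}
    - {"linear":[0,0,0.01],"delta_rot":[0,0,0],"claw":0.85}
    - {"linear":[0,0,0.01],"delta_rot":[0,0,0],"claw":0.85}
    - {"linear":[0,0,-0.15],"delta_rot":[0,0,0],"claw":0.85}
    - {"linear":[0,0,-0.32],"delta_rot":[0,0,0],"claw":0.85}

```text
time_s: 18.52
tcp_pos: [0.6235, 0.0206, 0.1204]
tcp_rot: [-0.0, 1.0, 0.0, -0.005]
ft_force: [0.9, 0.2, 0.8]
gripper_width: 0.849
finger_force: 0.0
```

step_arm:
  plan:
    - {"linear":[0.05,0,-0.15],"delta_rot":[0,0,0],"claw":1}
    - {"linear":[0.1,-0.1,-0.25],"delta_rot":[0,0,0],"claw":1}
    - {"linear":[0.35,-0.6,-0.32],"delta_rot":[0,0,0],"claw":1}
    - {"linear":[0.35,-0.6,-0.32],"delta_rot":[0,0,0],"claw":1}
    - {"linear":[0.35,-0.6,-0.32],"delta_rot":[0,0,0],"claw":1}
    - {"linear":[0.35,-0.6,-0.32],"delta_rot":[0,0,0],"claw":1}
    - {"linear":[0.35,-0.6,-0.32],"delta_rot":[0,0,0],"claw":1}

```text
time_s: 19.1
tcp_pos: [0.5381, -0.1325, 0.205]
tcp_rot: [0.002, 1.0, -0.001, 0.001]
ft_force: [0.3, 1.0, 0.4]
gripper_width: 1.0
finger_force: 0.0
```

step_arm:
  plan:
    - {"linear":[0.36,-0.63,0],"delta_rot":[0,0,0],"claw":1}
    - {"linear":[0.36,-0.63,0],"delta_rot":[0,0,0],"claw":1}
    - {"linear":[0.36,-0.63,0],"delta_rot":[0,0,0],"claw":1}
    - {"linear":[0.36,-0.63,0],"delta_rot":[0,0,0],"claw":1}
    - {"linear":[0.36,-0.63,0],"delta_rot":[0,0,0],"claw":1}
    - {"linear":[0.36,-0.63,0],"delta_rot":[0,0,0],"claw":1}
    - {"linear":[0.36,-0.63,0],"delta_rot":[0,0,0],"claw":1}
    - {"linear":[0.36,-0.63,0],"delta_rot":[0,0,0],"claw":1}

```text
time_s: 19.77
tcp_pos: [0.4499, -0.286, 0.2037]
tcp_rot: [-0.001, 1.0, 0.0, 0.0]
ft_force: [-0.4, -0.1, 0.2]
gripper_width: 1.004
finger_force: 0.0
```

step_arm:
  plan:
    - {"linear":[0,0,0],"delta_rot":[0,0,0],"claw":1}
    - {"linear":[0,0,0],"delta_rot":[0,0,0],"claw":1}
    - {"linear":[0,0,0],"delta_rot":[0,0,0],"claw":1}
    - {"linear":[0,0,0],"delta_rot":[0,0,0],"claw":1}
    - {"linear":[0,0,0],"delta_rot":[0,0,0],"claw":1}

```text
time_s: 20.18
tcp_pos: [0.4495, -0.2866, 0.204]
tcp_rot: [-0.001, 1.0, 0.0, 0.0]
ft_force: [-0.6, 0.1, -0.6]
gripper_width: 1.0
finger_force: 0.0
```

```bash
python3 w.py cup_220 .003 .4495 -.288; mv pics/w_cup_220* pics/d.png
```

```text
tcp [ 0.4495 -0.2866  0.204 ] 20.1833
0.84 [52.0, 245.0, 182.0, 356.0] exp [317. 222.] [ 0.5155 -0.4577] [ 0.4 -2.5 -0.5  1.2]
0.82 [495.0, 342.0, 555.0, 383.0] exp [317. 222.] [ 0.622  -0.1162] [-51.8  -5.    1.2  77.8]
0.74 [268.0, 183.0, 359.0, 286.0] exp [317. 222.] [ 0.4555 -0.2903] [ 0.4 -1.4 -0.4  0.9]
0.72 [577.0, 347.0, 640.0, 425.0] exp [317. 222.] [ 0.6308 -0.0421] [-67.9  -3.4   1.2  43.1]
0.71 [400.0, 340.0, 439.0, 394.0] exp [317. 222.] [ 0.5548 -0.2218] [-50.7 -60.2   1.2   4.1]
0.58 [35.0, 108.0, 185.0, 204.0] exp [317. 222.] [ 0.3938 -0.442 ] [ 0.6 -1.2 -1.   1.4]
```

View pics/d.png

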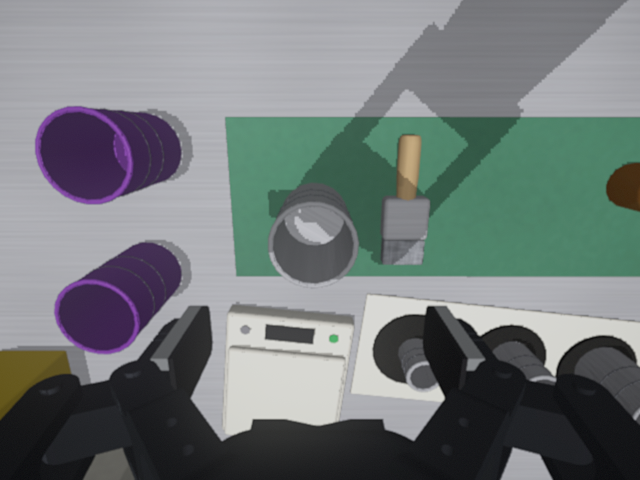

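Wrist view: the steel cup_220 is at (314,240), with purple look-alikes at (88,155) and (98,315) and the brush at (405,240). The fingertips stay at z 0.05 m, above the brush.

step_arm:
  plan:
    - {"linear":[-0.014,-0.012,0.12],"delta_rot":[0,0,0],"claw":1}
    - {"linear":[-0.014,-0.012,0.26],"delta_rot":[0,0,0],"claw":1}
    - {"linear":[-0.014,-0.012,0.4],"delta_rot":[0,0,0],"claw":1}
    - {"linear":[-0.014,-0.012,0.53],"delta_rot":[0,0,0],"claw":1}
    - {"linear":[-0.014,-0.012,0.61],"delta_rot":[0,0,0],"claw":1}
    - {"linear":[-0.014,-0.012,0.61],"delta_rot":[0,0,0],"claw":1}
    - {"linear":[-0.014,-0.012,0.61],"delta_rot":[0,0,0],"claw":1}
    - {"linear":[-0.014,-0.012,0.61],"delta_rot":[0,0,0],"claw":1}

```text
time_s: 20.95
tcp_pos: [0.4538, -0.2909, 0.0532]
tcp_rot: [-0.0, 1.0, -0.001, 0.001]
ft_force: [-0.7, 0.0, 0.3]
gripper_width: 0.999
finger_force: 0.0
```

step_arm:
  plan:
    - {"linear":[0,0,0],"delta_rot":[0,0,0],"claw":0}
    - {"linear":[0,0,0],"delta_rot":[0,0,0],"claw":0}
    - {"linear":[0,0,0],"delta_rot":[0,0,0],"claw":0}
    - {"linear":[0,0,0],"delta_rot":[0,0,0],"claw":0}
    - {"linear":[0,0,0],"delta_rot":[0,0,0],"claw":0}
    - {"linear":[0,0,0],"delta_rot":[0,0,0],"claw":0}

```text
time_s: 21.45
tcp_pos: [0.4544, -0.2912, 0.0541]
tcp_rot: [-0.0, 1.0, -0.001, 0.002]
ft_force: [0.1, -0.0, 7.5]
gripper_width: 0.733
finger_force: 44.5
```

step_arm:
  plan:
    - {"linear":[0,0,-0.15],"delta_rot":[0,0,0],"claw":0}
    - {"linear":[0,0,-0.3],"delta_rot":[0,0,0],"claw":0}
    - {"linear":[0,0,-0.45],"delta_rot":[0,0,0],"claw":0}
    - {"linear":[-0.02,0.05,-0.57],"delta_rot":[0,0,0],"claw":0}
    - {"linear":[-0.05,0.14,-0.6],"delta_rot":[0,0,0],"claw":0}
    - {"linear":[-0.12,0.27,-0.6],"delta_rot":[0,0,0],"claw":0}
    - {"linear":[-0.18,0.42,-0.6],"delta_rot":[0,0,0],"claw":0}
    - {"linear":[-0.24,0.56,-0.6],"delta_rot":[0,0,0],"claw":0}

```text
time_s: 22.12
tcp_pos: [0.5129, -0.1486, 0.2021]
tcp_rot: [0.0, 1.0, -0.0, 0.001]
ft_force: [0.5, 0.2, -1.8]
gripper_width: 0.734
finger_force: 45.4
```

step_arm:
  plan:
    - {"linear":[-0.4,0.9,0],"delta_rot":[0,0,0],"claw":0}
    - {"linear":[-0.4,0.9,0],"delta_rot":[0,0,0],"claw":0}
    - {"linear":[-0.4,0.9,0],"delta_rot":[0,0,0],"claw":0}
    - {"linear":[-0.4,0.9,0],"delta_rot":[0,0,0],"claw":0}
    - {"linear":[-0.4,0.9,0],"delta_rot":[0,0,0],"claw":0}
    - {"linear":[-0.4,0.9,0],"delta_rot":[0,0,0],"claw":0}
    - {"linear":[-0.4,0.9,0],"delta_rot":[0,0,0],"claw":0}
    - {"linear":[-0.4,0.9,0],"delta_rot":[0,0,0],"claw":0}

```text
time_s: 22.78
tcp_pos: [0.6126, 0.0769, 0.201]
tcp_rot: [-0.002, 1.0, -0.0, -0.0]
ft_force: [-0.8, -0.7, -1.6]
gripper_width: 0.729
finger_force: 45.5
```

step_arm:
  plan:
    - {"linear":[-0.11,0.21,0],"delta_rot":[0,0,0],"claw":0}
    - {"linear":[-0.11,0.21,0],"delta_rot":[0,0,0],"claw":0}
    - {"linear":[-0.11,0.21,0.1],"delta_rot":[0,0,0],"claw":0}
    - {"linear":[-0.11,0.21,0.2],"delta_rot":[0,0,0],"claw":0}
    - {"linear":[-0.11,0.21,0.25],"delta_rot":[0,0,0],"claw":0}
    - {"linear":[-0.11,0.21,0.25],"delta_rot":[0,0,0],"claw":0}
    - {"linear":[-0.11,0.21,0.25],"delta_rot":[0,0,0],"claw":0}
    - {"linear":[-0.11,0.21,0.25],"delta_rot":[0,0,0],"claw":0}

```text
time_s: 23.45
tcp_pos: [0.6409, 0.1268, 0.1406]
tcp_rot: [0.0, 1.0, 0.0, 0.001]
ft_force: [0.1, 0.6, -0.7]
gripper_width: 0.738
finger_force: 45.7
```

step_arm:
  plan:
    - {"linear":[0,0,0],"delta_rot":[0,0,0],"claw":0}
    - {"linear":[0,0,0],"delta_rot":[0,0,0],"claw":0}
    - {"linear":[0,0,0],"delta_rot":[0,0,0],"claw":0}
    - {"linear":[0,0,0],"delta_rot":[0,0,0],"claw":0}

```text
time_s: 23.78
tcp_pos: [0.6405, 0.1275, 0.1399]
tcp_rot: [-0.0, 1.0, 0.0, 0.001]
ft_force: [0.1, 0.2, -2.0]
gripper_width: 0.734
finger_force: 45.7
```

```bash
python3 - <<'E'
from meas import *
im=snapshot("wrist"); cv2.imwrite("pics/e.png",im); P=camera_params("wrist"); print(np.round(r.get_state()["tcp_pos"],4))
for q in nets.cut_out("mat_a","wrist"): print(round(q["score"],2),np.round(q["bbox"]).tolist(),ray("wrist",np.argwhere(q["mask"]).mean(0)[::-1],.009).round(4))
print(proj("wrist",[[.640,.129,.009],[.597,.129,.009],[.640,.172,.009],[.640,.086,.009]],P).round())
E
```

```text
[0.6404 0.1275 0.1396]
0.82 [265.0, 178.0, 373.0, 248.0] [0.6212 0.1299 0.009 ]
0.79 [0.0, 139.0, 100.0, 252.0] [ 0.6097 -0.0705  0.009 ]
0.58 [129.0, 154.0, 236.0, 268.0] [0.6206 0.0349 0.009 ]
[[320. 228.]
 [320. 172.]
 [376. 228.]
 [265. 228.]]
```

View pics/e.png

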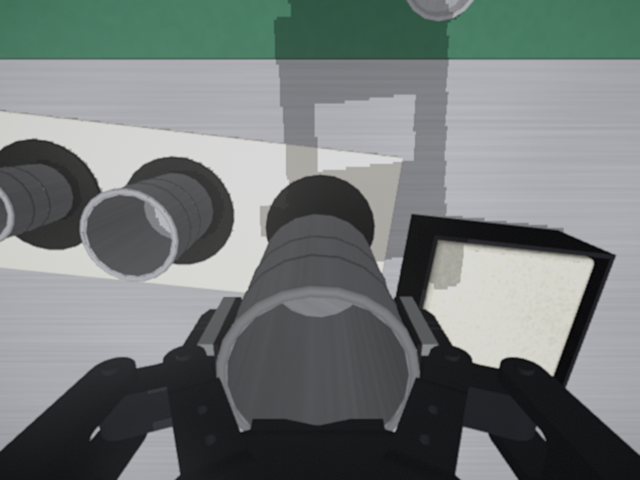

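Wrist view: mat_d spans 266–373 px under the held cup, so its centre is y≈0.129, x≈0.641. That matches the estimate. The napkin box edge at (410,230) is clear. Lowering.

step_arm:
  plan:
    - {"linear":[-0.006,0.006,0.1],"delta_rot":[0,0,0],"claw":0}
    - {"linear":[-0.006,0.006,0.2],"delta_rot":[0,0,0],"claw":0}
    - {"linear":[-0.006,0.006,0.27],"delta_rot":[0,0,0],"claw":0}
    - {"linear":[-0.006,0.006,0.3],"delta_rot":[0,0,0],"claw":0}
    - {"linear":[-0.006,0.006,0.31],"delta_rot":[0,0,0],"claw":0}
    - {"linear":[-0.006,0.006,0.31],"delta_rot":[0,0,0],"claw":0}
    - {"linear":[-0.006,0.006,0.31],"delta_rot":[0,0,0],"claw":0}
    - {"linear":[-0.006,0.006,0.31],"delta_rot":[0,0,0],"claw":0}

```text
time_s: 24.55
tcp_pos: [0.6424, 0.1291, 0.0626]
tcp_rot: [-0.0, 1.0, 0.0, 0.001]
ft_force: [0.4, 0.3, -1.5]
gripper_width: 0.735
finger_force: 44.0
```

step_arm:
  plan:
    - {"linear":[0,0,0.009],"delta_rot":[0,0,0],"claw":0}
    - {"linear":[0,0,0.009],"delta_rot":[0,0,0],"claw":0}
    - {"linear":[0,0,0.009],"delta_rot":[0,0,0],"claw":0.82}
    - {"linear":[0,0,0.009],"delta_rot":[0,0,0],"claw":0.9}
    - {"linear":[0,0,0.009],"delta_rot":[0,0,0],"claw":0.9}
    - {"linear":[0,0,0.009],"delta_rot":[0,0,0],"claw":0.9}
    - {"linear":[0,0,-0.15],"delta_rot":[0,0,0],"claw":0.9}
    - {"linear":[0,0,-0.32],"delta_rot":[0,0,0],"claw":0.9}

```text
time_s: 25.22
tcp_pos: [0.6386, 0.1286, 0.1369]
tcp_rot: [-0.0, 1.0, -0.001, -0.005]
ft_force: [0.8, 0.0, -0.0]
gripper_width: 0.9
finger_force: 0.0
```

step_arm:
  plan:
    - {"linear":[0,0,-0.15],"delta_rot":[0,0,0],"claw":0.9}
    - {"linear":[0.1,0,-0.3],"delta_rot":[0,0,0],"claw":0.9}
    - {"linear":[0.3,0,-0.4],"delta_rot":[0,0,0],"claw":0.9}
    - {"linear":[0.8,0.1,-0.4],"delta_rot":[0,0,0],"claw":0.9}
    - {"linear":[0.8,0.1,-0.4],"delta_rot":[0,0,0],"claw":0.9}
    - {"linear":[0.8,0.1,-0.4],"delta_rot":[0,0,0],"claw":0.9}
    - {"linear":[0.8,0.1,-0.4],"delta_rot":[0,0,0],"claw":0.9}
    - {"linear":[0.8,0.1,-0.4],"delta_rot":[0,0,0],"claw":0.9}

```text
time_s: 25.88
tcp_pos: [0.4389, 0.1546, 0.2412]
tcp_rot: [-0.001, 1.0, 0.0, 0.001]
ft_force: [0.6, -0.1, 1.2]
gripper_width: 0.9
finger_force: 0.0
```

```bash
python3 - <<'E'
from meas import *
G={"cup_25":(34,42,.601,-.183),"cup_60":(44,58,.614,-.080),"cup_120":(54,76,.627,.020),"cup_220":(64,96,.641,.130)}
for c in("scene","side"):
    im=snapshot(c); P=camera_params(c); L=[np.array(q["bbox"]) for q in nets.cut_out("cup_25",c)]
    if c=="scene": cv2.imwrite("pics/f.png",cv2.resize(im[140:380,140:540],None,fx=2,fy=2,interpolation=cv2.INTER_CUBIC))
    for n,(d,h,x,y) in G.items():
        t=proj(c,[x,y,.009+h/2000],P)[0]
        for b in L:
            if np.hypot(*(t-[(b[0]+b[2])/2,(b[1]+b[3])/2]))<18: f,e=fit({c:(P,b)},d/1e3,h/1e3,.009,[x,y]); print(c,n,f.round(4),(f-[x,y]).round(4),e.round(1))
E
```

```text
scene cup_25 [ 0.6018 -0.1884] [ 0.0008 -0.0054] [ 0.9  0.6 -1.  -0.6]
scene cup_60 [ 0.6098 -0.078 ] [-0.0042  0.002 ] [ 0.5 -0.5 -0.5  0.5]
scene cup_120 [0.6269 0.0191] [-0.0001 -0.0009] [-3.3 -1.4  2.2  1.2]
scene cup_220 [0.643  0.1316] [0.002  0.0016] [ 0.7  2.7 -0.6 -2.3]
side cup_25 [ 0.6017 -0.1809] [0.0007 0.0021] [-1.8 -2.   1.8  1.5]
side cup_60 [ 0.6089 -0.0737] [-0.0051  0.0063] [-1.9 -2.7  2.2  1.7]
side cup_120 [0.624  0.0248] [-0.003   0.0048] [-0.7 -0.1  0.8  0.1]
side cup_220 [0.6377 0.1319] [-0.0033  0.0019] [ 0.9 -0.6 -1.   0.6]
```

View pics/f.png

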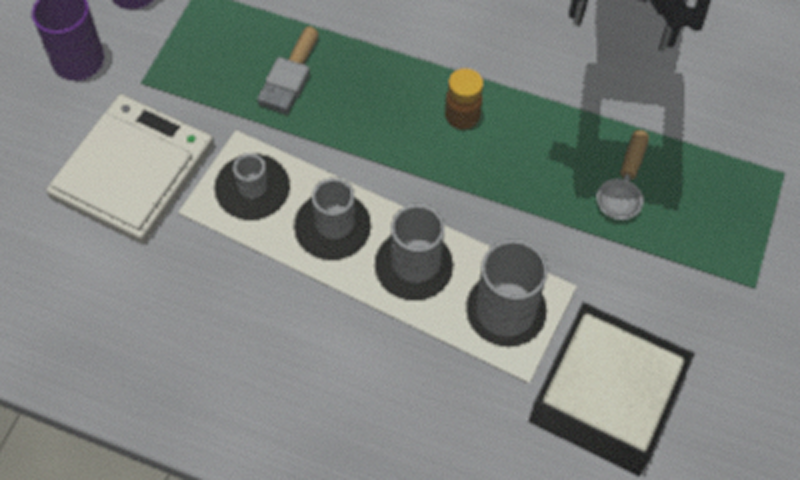

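The crop shows all four cups upright in size order from the scale, at (250,178), (333,212), (416,246) and (510,290). Each sits within about 6 mm of its mat's centre. The jar has not moved and the arm is clear, so I am handing in.

```bash
python3 -c "
from bench import r
print(r.finish_job())"
```

```text
the job is handed in; nothing more can be done
None
```

The job is handed in: the four steel cups stand upright on mats a to d, smallest nearest the scale, each within about 7 mm of its mat's centre by the cameras; no cup tipped, the honey jar looked unmoved in the last picture, and no verdict was returned.

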